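Hold the light-box shutter half open with the probe

ROBOT

A 7-joint arm with a two-finger parallel gripper is mounted at the origin on the work surface. World frame = base frame: x ahead of the robot, y to its left, z up, the work surface at z = 0. Lengths are in m, angles in rad, forces in N, time in s.
With the tool pointing down it reaches from about 0.35 to 0.775 m from the base axis. Payload 3.1 kg.
Tool frame: the origin (TCP) lies on the mounting face of the last link; the fingertips stand 173 mm ahead of it and the grasp point (between the pads) lies 155 mm ahead of it; z points along the fingers, y is the line along which they close (so a half turn about z gives the same grasp; the last joint's range is limited). The gripper opens to 85 mm and grips with 20 to 120 N. Pads are 22 mm wide; open, the fingers measure 114 mm over their backs; the gripper's body (76 mm by 85 mm) begins 54 mm behind the grasp point. The pads swing forward as they close: fully open they stand 13 mm farther back than shut.
Start: joints at [1.063, 0.311, 0.014, 1.512, -0.004, 1.319, -0.027], TCP at [0.247, -0.491, 0.405] pointing down, gripper open.
Joint ranges: [-2.7, 2.7], [-0.3, 1.91], [-1.27, 1.3], [0.12, 2.57], [-1.44, 4.58], [0.2, 2.03], [-3.05, 3.05]. Speed limits (rad/s): [2.79, 2.79, 3.14, 3.14, 3.14, 3.14, 3.14].

INTERFACE

Orientations are given as a rotation vector (axis times angle).
In Python, from cell import ctrl gives the robot as it stands.
- The arm moves only by the tool carry_out, never from a script. Its argument "steps" is a list of rows, each a list of 3 entries, a list of its own where there are three numbers: the shift along the tool's x, y, z in m, then the turn, a rotation vector about the tool's x, y, z in degrees, then the opening in per cent of the stroke, from 0 (shut) to 100 (fully open). In form: [[[tx, ty, tz], [rx, ry, rz], claw], ...]. A call has 1 to 10 rows; each row is the pose to reach, as a shift and turn from the pose commanded when the call began, along the tool's axes at that moment; what a row does not reach only later rows make up. A row lasts 1/12 s, in which the tool goes at most 41.7 mm and 7.16 degrees, less where a joint would pass 70% of its speed; a pose out of reach is approached as far as the arm can. A call with a gripper value outside its range is refused whole. The fingers move at their own pace and stop on an object; "grip_force" is the grip in N (left out, the last holds). Time passes only in rows, so rows that repeat a pose let the fingers close. It gives the time, the measured TCP pose, the force, the opening and the grip force at its end, in the units of the state.
- ctrl.state(): the state, without advancing time (a new reading comes with each control period).
- ctrl.get_image(name): name is "side" or "top"; returns (picture, depth): 384x512x3 uint8, red, green, blue; 384x512 float32, m along the optical axis (not along the pixel's ray), 0 where there is no reading.
- ctrl.camera_params(name): a dict with "K" (3x3 intrinsics, pixels), "rvec" (rotation vector, rad) and "tvec" (3), from world to camera coordinates, as OpenCV has them. Camera axes: x right, y down, z forward; pixel columns grow to the right and rows downward; lengths in m; the calibration is good to about 2 mm. A picture is of the moment at which its call begins. camera_params takes no time and is no camera call.
- ctrl.finish_job(): hands the job in; it is judged then, once.
Trained networks look in the newest picture that a camera, given by its name, has taken for a name from the list of things; names that differ only in an ending like _2 or _b are one class to them, and where a whole thing is asked for, a point or a joint stands for the part that bears it (a point fixed in the world has none). Each returns a list of dicts, best first, with "score" (0 to 1); they miss things now and then, are a little off and sometimes report something else, mostly with a low value. They report only what shows in the picture. A call takes as long as a camera call. They do not tell look-alikes from the thing itself.
- ctrl.find_in(target, camera): "extent" ([left, top, width, height] as shares, 0 to 1, of the picture: columns of its width, rows of its height, round what is visible of it).
- ctrl.regions_of(target, camera): "region" (384x512 bool, what is visible of it) and "extent" ([left, top, width, height] as shares, 0 to 1, of the picture: columns of its width, rows of its height, round what is visible of it).
- ctrl.mark_of(target, camera): "point" ([column, row] as shares, 0 to 1, of the picture: columns of its width, rows of its height: a listed point, or the origin of a listed thing).
The state is a dict: "time_s": time; "joint_pos": joint angles; "joint_velocities": joint speeds; "tau": joint torques, N m; "ee_pos": TCP position; "tcp_rot": TCP orientation; "contact_force": force on the tool from outside, world axes, zero at the start; "wrist_torque": the same for the moment, N m; "opening": finger opening in m; "finger_force": force on a finger pad.
Only numpy, scipy, OpenCV 4.12 (cv2) and the standard library are available. Lean on these libraries where they do the work, as an engineer would, in place of code of your own. Each camera call takes 0.05 s, during which the arm holds its last target. There are 200 camera calls.

TASK

Take the blue-handled probe from its wooden stand, set its tip down in the light box's channel on the green pad, and guide it slowly (a few centimetres a second) along the channel, without lifting it out, to the red lug. Keep pushing the lug with the probe against its spring until the orange shutter is half open, the lug's pushed face at the white mark, never letting the shutter go far past half, and finish while holding it there with the probe still in the grip: do not let go. Only the probe may touch the light box, and the other things on the table stay where they are.

Things in the scene. Friction and masses are not known exactly. Their poses are not given: they have to be found in the camera images.
- lightbox: Fixed grey light box, 150 (x) x 200 (y) x 50 mm high; origin at the centre of its underside, on the table. On its flat top a straight channel runs along y: centre line x = -55 mm, y -95 to +95 mm, 16 mm wide between two dark steel rails 6 mm thick, 12 mm high (rims 62 mm above the table), open at top and ends; its floor is the box's top. The shutter lies beside it at +x.
- channel_start (a point): Middle of the green pad on the channel floor, 30 mm long (lightbox x -55, y -80, z 50 mm; the pad runs from y -95 to -65 mm).
- half_mark (a point): Point on the channel's centre line and floor level with the 4 mm white mark on both rails (lightbox x -55, y +25, z 50 mm): the pushed face of the lug is here at half travel.
- shutter (a joint): Slide of the orange shutter plate (its top 57.5 mm above the table) with its lug along the light box's +y, m: 0 shut (start), 0.040 half travel, 0.080 fully open. A spring pulls it shut: 2.5 N at 0, rising 75 N/m to 5.5 N at half, 8.5 N fully open; it springs back when let go. Friction 0.3 N.
- lug_face (a point): Red lug of the shutter, standing in the channel: 13 (x) x 10 (y) x 16 mm high, top 68 mm above the table; a red arm goes from it over the inner rail to the shutter. This point: bottom centre of its pushed face, the flat face towards the light box's -y (lightbox x -55, y -15, z 52 mm when shut); axes as the light box's; moves with the shutter.
- stand: Fixed wooden block 60 x 60 x 40 mm high with a hole of 11 mm diameter, 32 mm deep, in the middle of its top; origin at the centre of its underside.
- probe: Loose 60 g probe standing upright in the stand, tip 12 mm above the table. Origin at the centre of its flat tip, z up along it: steel shaft 8 mm diameter from z 0 to 28 mm, steel collar 22 mm diameter from 28 to 32 mm (rests on the stand), square blue handle 16 x 16 mm, sides along its x and y, from 32 to 87 mm.
- tape: Loose tape measure, grey and yellow, 40 x 82 x 65 mm high; origin under its centre. Leave it alone.
- jar: Loose closed jar, 60 mm diameter, 85 mm high; origin under its centre. Leave it alone.
- brush: Loose brush lying flat, 180 mm long along its x; origin under its middle. Leave it alone.
- timber: Loose dark waterlogged-timber sample, 60 x 300 x 45 mm high, long along its y; origin under its centre. Leave it alone.
Mind the look-alikes: they are no part of the job. There is more than one size of the probe; the one meant has the size given above.

How it is judged:
By the outcome, as a careful person would: the job done as asked, in the order asked, and still so for the second after the job is handed in, while the arm keeps its last pose, push and grip.
It also fails if it takes over 48 s, if anything falls off the work surface, if the arm or the gripper's body presses on something with over 40 N, if the wrist force passes 120 N, or if a joint passes its speed limit or range.

## Working session

There is one attempt and no reset: what is moved stays moved. The work goes in short steps, Python scripts to look and compute and a tool call to move; the robot and the scene stay as the last step left them, time stands still between calls to the robot, and variables do not carry over. Pictures are saved under pics/ and viewed, at most 10 in all, crops included, and the job is handed in when it is done.

Besides the shell and the picture viewer there is one more tool, called after "Call:" as name([rows], argument=value, ...), one row to a line, values as JSON. carry_out: Moves the arm, as the interface text tells. Its arguments: {"type":"object","properties":{"steps":{"type":"array"},"grip_force":{"type":"number"}},"required":["steps"]}

```bash
mkdir -p pics
cat > h.py <<'E'
import numpy as np, cv2
from cell import ctrl
def cam(n):
    p=ctrl.camera_params(n); R=cv2.Rodrigues(np.array(p["rvec"],float))[0]
    return np.array(p["K"],float),R,np.array(p["tvec"],float).ravel()
def onz(n,uv,z):
    K,R,t=cam(n); d=R.T@np.linalg.inv(K)@np.array([uv[0],uv[1],1.]); c=-R.T@t
    return c+d*(z-c[2])/d[2]
def cloud(n,D):
    K,R,t=cam(n); v,u=np.mgrid[:384,:512]; P=np.stack([(u-K[0,2])/K[0,0]*D,(v-K[1,2])/K[1,1]*D,D],-1)
    return (P-t)@R
def proj(n,X):
    p=ctrl.camera_params(n); return cv2.projectPoints(np.array(X,float).reshape(-1,3),np.array(p["rvec"],float),np.array(p["tvec"],float),np.array(p["K"],float),None)[0].reshape(-1,2)
E
python3 - <<'E'
from h import *
np.set_printoptions(precision=4,suppress=True)
for n in ("top","side"):
    im,D=ctrl.get_image(n); np.savez(f"{n}0.npz",im=im,D=D)
    cv2.imwrite(f"pics/{n}0.png",cv2.resize(im[:,:,::-1],(800,600)))
    K,R,t=cam(n); print(n,K[0,0],-R.T@t)
    for T,z in (("probe",.012),("stand",0),("lightbox",0),("channel_start",.05),("half_mark",.05),("lug_face",.052)):
        for r in ctrl.mark_of(T,n)[:3]:
            uv=np.array(r["point"])*[512,384]; print(T,round(r["score"],2),uv,onz(n,uv,z))
print(ctrl.state())
E
```

```text
top 469.31837908952116 [ 0.4602 -0.0427  1.2916]
probe 0.56 [306.9952 221.6832] [ 0.5549 -0.1556  0.012 ]
probe 0.56 [373.2992 237.0048] [ 0.5105 -0.3328  0.012 ]
probe 0.45 [343.3984 219.4944] [ 0.5592 -0.2544  0.012 ]
stand 0.65 [344.6784 217.6896] [ 0.565  -0.2601  0.    ]
lightbox 0.97 [205.4144 208.5888] [0.5968 0.1232 0.    ]
channel_start 0.92 [238.3872 219.6096] [0.5607 0.0291 0.05  ]
half_mark 0.81 [199.0144 231.2064] [0.5317 0.1338 0.05  ]
lug_face 0.74 [215.0912 227.7888] [0.5399 0.0909 0.052 ]
side 396.27487979278516 [ 0.5539 -0.9283  0.6609]
probe 0.65 [211.9168 280.5888] [ 0.5155 -0.3352  0.012 ]
probe 0.62 [236.1856 254.2848] [ 0.5701 -0.258   0.012 ]
probe 0.52 [227.9936 236.0832] [ 0.5522 -0.1938  0.012 ]
stand 0.93 [234.9056 258.3168] [ 0.567  -0.2587  0.    ]
lightbox 0.8 [240.896 173.184] [0.5966 0.1103 0.    ]
channel_start 0.73 [233.0112 173.9904] [0.5707 0.0284 0.05  ]
channel_start 0.71 [241.92   172.6848] [0.5964 0.0342 0.05  ]
half_mark 0.9 [221.696  157.9008] [0.5387 0.1208 0.05  ]
lug_face 0.85 [222.976  161.5104] [0.5425 0.0958 0.052 ]
lug_face 0.47 [242.688  173.6832] [0.5982 0.0257 0.052 ]
{'time_s': 0.7, 'joint_pos': array([ 1.0633,  0.3109,  0.014 ,  1.5115, -0.0044,  1.3192, -0.0272]), 'joint_velocities': array([ 0.0003, -0.0025,  0.0005,  0.0008, -0.0022, -0.0002, -0.0013]), 'tau': array([  0.0005, -37.9694,   0.1459, -23.0813,   0.012 ,   0.0019,
        -0.    ]), 'ee_pos': array([ 0.2471, -0.4914,  0.4047]), 'tcp_rot': array([3.0567, 0.7251, 0.    ]), 'contact_force': array([-0.14  , -0.1364, -0.1834]), 'wrist_torque': array([-0.0009, -0.0078, -0.0104]), 'finger_force': 0.0, 'opening': 0.08551260638107835}
```

View pics/top0.png

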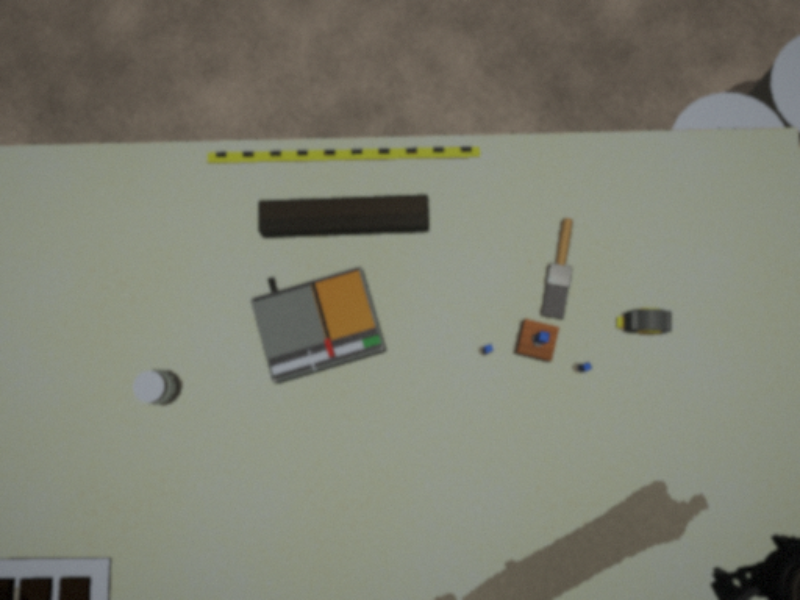

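View pics/side0.png

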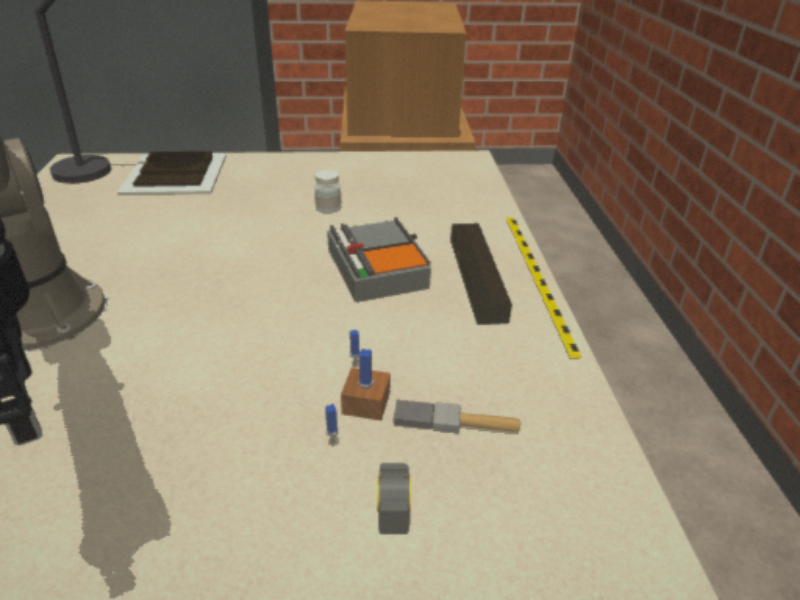

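The top view shows the light box at about (320,325), with its green pad at (372,342) and the red lug at (330,348). The stand with the probe is at (538,338), and two smaller look-alike probes stand free at (487,349) and (583,367). The side view agrees. Next I'll fit the poses.

```bash
cat > m.py <<'E'
from h import *
np.set_printoptions(precision=4,suppress=True)
for n in ("top","side"):
    f=np.load(f"{n}0.npz"); im,D=f["im"],f["D"]; P=cloud(n,D); hsv=cv2.cvtColor(im,cv2.COLOR_RGB2HSV)
    for T,lo,hi in (("lightbox",.044,.054),("stand",.03,.05)):
        r=ctrl.regions_of(T,n)[0]; m=r["region"]&(P[...,2]>lo)&(P[...,2]<hi)
        q=P[m]; rect=cv2.minAreaRect((q[:,:2]*1000).astype(np.float32)); print(n,T,m.sum(),np.median(q[:,2]),rect)
    H,S,V=[hsv[...,i].astype(int) for i in range(3)]
    blue=(H>100)&(H<130)&(S>110)&(V>40)
    k,l,st,c=cv2.connectedComponentsWithStats(blue.astype(np.uint8))
    for i in range(1,k):
        if st[i,4]>6: q=P[l==i]; print(n,"blue",st[i],c[i],q.min(0),np.median(q,0),q.max(0))
    green=(H>45)&(H<85)&(S>90); red=((H<7)|(H>172))&(S>170); orange=(H>8)&(H<20)&(S>180)
    for nm,mk in (("green",green),("red",red),("orange",orange)):
        k,l,st,c=cv2.connectedComponentsWithStats(mk.astype(np.uint8)); i=1+st[1:,4].argmax() if k>1 else None
        if i: q=P[l==i]; print(n,nm,st[i],c[i],onz(n,c[i],{"green":.05,"red":.068,"orange":.0575}[nm]),np.median(q,0), cv2.minAreaRect((q[:,:2]*1000).astype(np.float32)))
f=np.load("side0.npz"); c1=f["im"][205:300,185:285]; f=np.load("top0.npz"); c2=f["im"][195:250,295:390]; c3=f["im"][165:250,155:255]
rs=lambda c,h:cv2.resize(c,None,fx=h/c.shape[0],fy=h/c.shape[0],interpolation=cv2.INTER_CUBIC)
a=np.hstack([rs(c1,300),rs(c3,300)]); b=rs(c2,290); b=np.pad(b,((0,0),(0,max(0,a.shape[1]-b.shape[1])),(0,0)))[:,:a.shape[1]]
cv2.imwrite("pics/crop1.png",np.vstack([a,b])[:,:,::-1])
E
python3 m.py
```

```text
top lightbox 2397 0.050469605183704275 ((593.2789306640625, 121.86295318603516), (146.07553100585938, 197.69537353515625), 15.859553337097168)
top stand 462 0.03967369846502663 ((563.0488891601562, -251.85391235351562), (60.56428146362305, 60.87358856201172), 74.93991088867188)
top blue [344 213   7   6  36] [347.1389 215.6111] [ 0.556  -0.258   0.0856] [ 0.5619 -0.25    0.0971] [ 0.569  -0.2424  0.1024]
top blue [310 221   5   5  17] [311.8824 222.8235] [ 0.5419 -0.1688  0.0624] [ 0.5472 -0.1634  0.0683] [ 0.5522 -0.1583  0.0725]
top blue [373 233   5   4  15] [374.9333 234.4   ] [ 0.5108 -0.3302  0.064 ] [ 0.5157 -0.3251  0.0677] [ 0.5186 -0.3205  0.0726]
top green [233 215  10   7  54] [237.4444 217.9074] [0.5652 0.0315 0.05  ] [0.565  0.0314 0.0513] ((564.8221435546875, 31.315746307373047), (13.826292037963867, 25.60177993774414), 10.439435005187988)
top red [209 217   3   9  17] [210.1176 220.7647] [0.5574 0.1021 0.068 ] [0.5569 0.1024 0.069 ] ((556.55029296875, 101.7596435546875), (20.972414016723633, 5.538001537322998), 15.226754188537598)
top orange [205 179  12   8  28] [209.8929 182.3214] [0.661  0.1038 0.0575] [0.6619 0.1063 0.0561] ((659.329345703125, 102.48881530761719), (16.521690368652344, 30.02734375), 14.890837669372559)Traceback (most recent call last):
  File "m.py", line 6, in <module>
    r=ctrl.regions_of(T,n)[0]; m=r["region"]&(P[...,2]>lo)&(P[...,2]<hi)
      ~~~~~~~~~~~~~~~~~~~~^^^
IndexError: list index out of range
```

```bash
sed -i 's/r=ctrl.regions_of(T,n)\[0\]; m=/rr=ctrl.regions_of(T,n)\n        if not rr: continue\n        r=rr[0]; m=/' m.py; python3 m.py | grep side
```

```text
side stand 433 0.0383435633400201 ((565.0094604492188, -255.97073364257812), (63.9312858581543, 59.502872467041016), 75.00152587890625)
side blue [225 212   4   4  13] [226.3846 213.1538] [ 0.5463 -0.1774  0.0648] [ 0.5489 -0.1719  0.0661] [ 0.5537 -0.1678  0.0683]
side blue [230 224   7   8  41] [233.3659 226.9756] [ 0.5572 -0.2651  0.0881] [ 0.564  -0.2604  0.0968] [ 0.5707 -0.2494  0.0989]
side blue [233 239   3   6  10] [234.1 241.9] [ 0.5631 -0.2659  0.0495] [ 0.5655 -0.2632  0.0554] [ 0.5677 -0.2619  0.0636]
side blue [209 259   6   6  22] [211.2273 261.4545] [ 0.5117 -0.3378  0.0642] [ 0.516  -0.332   0.0663] [ 0.5222 -0.3261  0.0689]
side green [230 172   5   5  22] [231.7727 174.2273] [0.5671 0.0273 0.05  ] [0.5676 0.0282 0.0498] ((567.8073120117188, 28.87806510925293), (20.744661331176758, 11.424805641174316), 88.6909408569336)
side red [224 156   7   3   9] [226.8889 157.1111] [0.5545 0.0939 0.068 ] [0.5548 0.0973 0.0664] ((554.4491577148438, 94.56204223632812), (17.495792388916016, 8.285902976989746), 41.84493637084961)
side orange [233 156  40  18 461] [252.2711 164.7722] [0.6281 0.0644 0.0575] [0.6282 0.0709 0.0535] ((620.15234375, -404.6922607421875), (1049.3671875, 113.55809783935547), 88.96134948730469)
```

View pics/crop1.png

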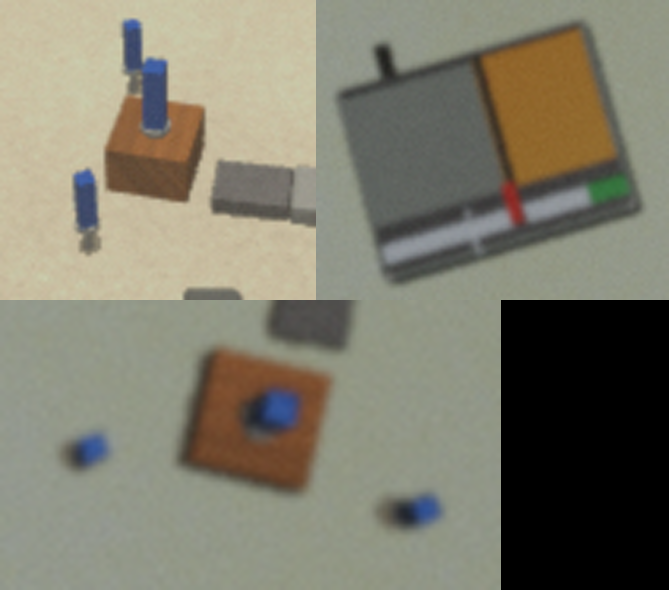

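```bash
cat > fit.py <<'E'
from h import *
from scipy.optimize import least_squares
np.set_printoptions(precision=4,suppress=True)
def render(n,pts,w,off,s=4):
    uv=(proj(n,pts)-off+.5)*s-.5
    m=np.zeros((w[1]*s,w[0]*s),np.uint8); cv2.fillConvexPoly(m,np.round(cv2.convexHull(uv.astype(np.float32))*16).astype(np.int32),1,shift=4)
    return cv2.resize(cv2.GaussianBlur(m.astype(np.float32),(0,0),0.9*s),(w[0],w[1]),interpolation=cv2.INTER_AREA)
def box(x,y,yaw,z0,z1,h):
    c,s=np.cos(yaw),np.sin(yaw); R=np.array([[c,-s],[s,c]])
    q=np.array([[-h,-h],[h,-h],[h,h],[-h,h]])@R.T+[x,y]
    return np.vstack([np.c_[q,np.full(4,z)] for z in (z0,z1)])
if __name__=="__main__":
  for n in ("top","side"):
    im=np.load(f"{n}0.npz")["im"].astype(float)
    f=(im[...,2]-im[...,0])/im.sum(2)
    X0=[.5635,-.2555]; c0=proj(n,[*X0,.075])[0]; off=np.round(c0-16); w=(32,32); o=off.astype(int)
    F=f[o[1]:o[1]+32,o[0]:o[0]+32]; res=[]
    def cost(p):
        r=render(n,box(*p,.044,.099,.008),w,off); A=np.c_[r.ravel(),np.ones(r.size)]
        wt=np.ones(r.size); k,*_=np.linalg.lstsq(A,F.ravel(),rcond=None); return ((A@k-F.ravel())**2).sum()
    from scipy.optimize import minimize
    for yw in range(-45,45,5):
        m=minimize(lambda p:cost([p[0]/1000,p[1]/1000,np.radians(yw)]),[563,-256],method="Nelder-Mead",options=dict(initial_simplex=[[560,-253],[566,-253],[563,-259]],xatol=.05))
        res.append((yw,*m.x,m.fun*1e3))
    print(n); print(np.array(res))
E
python3 fit.py
```

```text
top
[[  -45.       563.6718  -252.4944 14679.0808]
 [  -40.       564.0137  -252.4902 14763.8953]
 [  -35.       563.9039  -252.3654 14814.1152]
 [  -30.       563.94    -252.7077 14855.4331]
 [  -25.       563.9264  -252.355  14889.6668]
 [  -20.       563.9212  -252.7743 14908.4274]
 [  -15.       564.1099  -252.7964 14876.6421]
 [  -10.       563.9758  -252.6912 14830.6954]
 [   -5.       564.007   -252.8322 14814.478 ]
 [    0.       564.0557  -252.5472 14767.9486]
 [    5.       564.1157  -252.7334 14703.3986]
 [   10.       563.8412  -252.3533 14639.7885]
 [   15.       563.8339  -252.1374 14568.9247]
 [   20.       563.4823  -252.0101 14546.9382]
 [   25.       563.6126  -252.2307 14496.2224]
 [   30.       564.0853  -252.5963 14543.8991]
 [   35.       563.8916  -251.6973 14590.055 ]
 [   40.       563.7522  -252.5075 14627.47  ]]
side
[[  -45.       564.4771  -254.3802 12390.8459]
 [  -40.       564.061   -252.5334 12369.1151]
 [  -35.       564.6142  -254.5689 12266.3061]
 [  -30.       564.396   -254.2428 12051.3618]
 [  -25.       564.723   -254.466  11809.4877]
 [  -20.       564.512   -255.1222 11464.9122]
 [  -15.       564.4367  -255.2689 11110.4774]
 [  -10.       564.4085  -255.9733 10746.4355]
 [   -5.       564.5031  -255.3712 10423.4243]
 [    0.       564.1407  -256.4169 10293.7896]
 [    5.       564.4454  -255.9214 10492.8762]
 [   10.       564.464   -255.5783 10788.7863]
 [   15.       564.098   -255.1261 11121.7877]
 [   20.       563.6478  -255.4087 11457.8007]
 [   25.       564.4896  -254.3228 11750.9093]
 [   30.       564.1992  -254.2762 11964.2879]
 [   35.       564.0213  -253.3854 12164.5284]
 [   40.       563.9756  -252.9187 12318.9471]]fit.py:15: RuntimeWarning: invalid value encountered in divide
  f=(im[...,2]-im[...,0])/im.sum(2)
```

```bash
cat > fit2.py <<'E'
from fit import *
from scipy.optimize import minimize
import scipy.ndimage as nd
out=[]
for n in ("top","side"):
    ims=np.mean([ctrl.get_image(n)[0].astype(float) for _ in range(8)],0); np.save(f"avg_{n}.npy",ims)
    c0=np.round(proj(n,[.564,-.2545,.075])[0]).astype(int)
    c=ims[c0[1]-16:c0[1]+16,c0[0]-16:c0[0]+16].clip(0,255).astype(np.uint8)
    out.append(cv2.resize(c,(390,390),interpolation=cv2.INTER_CUBIC))
    o=c0-11; F=(ims[...,2]-ims[...,0])[o[1]:o[1]+22,o[0]:o[0]+22]
    # faces model: top + 4 sides painted with free intensities (visible by normal), free blur
    K,R,t=cam(n); C=-R.T@t
    def feats(x,y,yaw,bl,s=6):
        B=box(x,y,yaw,.044,.099,.008); A=[]
        for i in [(4,5,6,7)]+[(j,(j+1)%4,(j+1)%4+4,j+4) for j in range(4)]:
            q=B[list(i)]; nrm=q.mean(0)-B.mean(0)
            if nrm@(C-q.mean(0))<=0: continue
            uv=(proj(n,q)-o+.5)*s-.5; m=np.zeros((22*s,22*s),np.uint8)
            cv2.fillConvexPoly(m,np.round(uv*16).astype(np.int32),1,shift=4)
            A.append(cv2.resize(cv2.GaussianBlur(m.astype(np.float32),(0,0),bl*s),(22,22),interpolation=cv2.INTER_AREA).ravel())
        # grow background: constant + stand patch approximated by collar disc
        an=np.linspace(0,2*np.pi,24); d=np.c_[x+.011*np.cos(an),y+.011*np.sin(an),np.full(24,.042)]
        A.append(render(n,d,(22,22),o).ravel()); 
        s0=box(.564,-.2545,np.radians(-15),.04,.04,.03); A.append(render(n,s0,(22,22),o).ravel())
        A.append(np.ones(484)); return np.array(A).T
    def cost(p,yw):
        A=feats(p[0]/1000,p[1]/1000,np.radians(yw),np.clip(abs(p[2]),.2,2)); k,*_=np.linalg.lstsq(A,F.ravel(),rcond=None); return ((A@k-F.ravel())**2).mean(),k
    print(n)
    for yw in range(-45,45,9):
        m=minimize(lambda p:cost(p,yw)[0],[564,-254,.9],method="Nelder-Mead",options=dict(initial_simplex=[[561,-252,.9],[567,-252,.9],[564,-258,.9],[564,-254,.5]],xatol=.05))
        print(yw,m.x,round(m.fun,2),cost(m.x,yw)[1].round(0))
cv2.imwrite("pics/crop2.png",np.hstack(out)[:,:,::-1])
E
python3 fit2.py 2>/dev/null
```

```text
top
-45 [ 563.4173 -251.5383    1.0747] 109.81 [155.  59.  58.  18. -65.  -3.]
-36 [ 563.8368 -251.7089    0.968 ] 104.04 [144.  28.  42.  34. -65.  -3.]
-27 [ 563.8688 -251.9303    0.8543] 93.81 [138.  26.  33.  42. -65.  -3.]
-18 [ 563.6773 -251.927     0.7987] 85.28 [137.  32.  32.  40. -65.  -3.]
```

```bash
sed -i 's/ims=np.mean.*$/import os\n    ims=np.load(f"avg_{n}.npy") if os.path.exists(f"avg_{n}.npy") else np.mean([ctrl.get_image(n)[0].astype(float) for _ in range(8)],0); np.save(f"avg_{n}.npy",ims)/; s/range(-45,45,9)/range(-41,45,8)/' fit2.py; python3 fit2.py 2>&1 | tail -32
```

```text
top
-41 [ 563.6286 -251.6704    1.0352] 107.84 [150.  36.  49.  27. -65.  -3.]
-33 [ 563.9367 -251.937     0.9211] 100.82 [140.  24.  36.  41. -65.  -3.]
-25 [ 563.7035 -252.0917    0.8373] 91.62 [137.  30.  30.  44. -65.  -3.]
-17 [ 563.7711 -251.9572    0.7949] 85.22 [137.  31.  33.  41. -64.  -3.]
Traceback (most recent call last):
  File "fit2.py", line 31, in <module>
    m=minimize(lambda p:cost(p,yw)[0],[564,-254,.9],method="Nelder-Mead",options=dict(initial_simplex=[[561,-252,.9],[567,-252,.9],[564,-258,.9],[564,-254,.5]],xatol=.05))
  File "fit2.py", line 31, in <lambda>
    m=minimize(lambda p:cost(p,yw)[0],[564,-254,.9],method="Nelder-Mead",options=dict(initial_simplex=[[561,-252,.9],[567,-252,.9],[564,-258,.9],[564,-254,.5]],xatol=.05))
                        ~~~~^^^^^^
  File "fit2.py", line 28, in cost
    A=feats(p[0]/1000,p[1]/1000,np.radians(yw),np.clip(abs(p[2]),.2,2)); k,*_=np.linalg.lstsq(A,F.ravel(),rcond=None); return ((A@k-F.ravel())**2).mean(),k
  File "fit2.py", line 24, in feats
    A.append(render(n,d,(22,22),o).ravel());
             ~~~~~~^^^^^^^^^^^^^^^
  File "fit.py", line 5, in render
    uv=(proj(n,pts)-off+.5)*s-.5
        ~~~~^^^^^^^
  File "h.py", line 13, in proj
    p=ctrl.camera_params(n); return cv2.projectPoints(np.array(X,float).reshape(-1,3),np.array(p["rvec"],float),np.array(p["tvec"],float),np.array(p["K"],float),None)[0].reshape(-1,2)
ValueError: time passes only in moves, steps and waits
```

Too many calls to `camera_params`, so I'll cache it.

```bash
cat > cache.py <<'E'
from cell import ctrl
import pickle; pickle.dump({n:ctrl.camera_params(n) for n in("top","side")},open("cams.pkl","wb"))
E
python3 cache.py; sed -i 's/^from cell import ctrl/from cell import ctrl\nimport pickle; CP=pickle.load(open("cams.pkl","rb"))/; s/ctrl.camera_params(n)/CP[n]/' h.py; [ -f avg_side.npy ]||echo "no side avg"; python3 fit2.py 2>&1 | tail -32
```

```text
no side avg
top
-41 [ 563.6286 -251.6704    1.0352] 107.84 [150.  36.  49.  27. -65.  -3.]
-33 [ 563.9367 -251.937     0.9211] 100.82 [140.  24.  36.  41. -65.  -3.]
-25 [ 563.7035 -252.0917    0.8373] 91.62 [137.  30.  30.  44. -65.  -3.]
-17 [ 563.7711 -251.9572    0.7949] 85.22 [137.  31.  33.  41. -64.  -3.]
-9 [ 563.6637 -251.9456    0.8005] 84.71 [138.  35.  32.  38. -65.  -3.]
-1 [ 563.3312 -251.9581    0.8547] 88.44 [142.  46.  32.  31. -65.  -3.]
7 [ 563.4466 -251.4541    0.9678] 94.12 [153.  63.  55.  14. -65.  -3.]
15 [ 563.1319 -250.979     1.0937] 97.8 [169.  91.  77. -10. -65.  -3.]
23 [ 563.4027 -250.6457    1.1582] 101.52 [173. 100. 222. -18. -65.  -3.]
31 [ 562.8964 -251.0517    1.165 ] 105.41 [170. 136.  93. -10. -65.  -3.]
39 [ 563.1879 -251.39      1.129 ] 109.39 [162.  79.  73.   6. -65.  -3.]
side
-41 [ 558.5242 -256.7595    2.1121] 488.21 [134.   1. 158.  18. -37. -35.]
-33 [ 567.2383 -257.5128    0.9272] 599.23 [107. 100.   8.  45. -43. -27.]
-25 [ 566.4686 -257.6628    0.9079] 528.7 [113.  98.   8.  43. -43. -28.]
-17 [ 566.097  -257.4059    0.5536] 461.11 [108.  93.   2.  39. -43. -26.]
-9 [ 564.7847 -258.1535    0.5038] 422.43 [114.  90.  25.  40. -43. -27.]
-1 [ 564.3269 -258.3584    0.5535] 413.53 [115.  92.  39. -42. -27.]
7 [ 563.3529 -257.7887    0.6744] 417.37 [116.  93.   8.  36. -42. -28.]
15 [ 562.4943 -257.6716    0.7374] 422.9 [116.  96.  10.  35. -42. -28.]
23 [ 561.8452 -257.1645    0.8195] 436.33 [116.  99.  17.  33. -42. -30.]
31 [ 561.0138 -256.8325    1.0387] 455.33 [117. 106.  18.  30. -41. -31.]
39 [ 559.7193 -254.4966    1.577 ] 491.66 [108. 128.  13.  19. -41. -33.]
```

View pics/crop2.png

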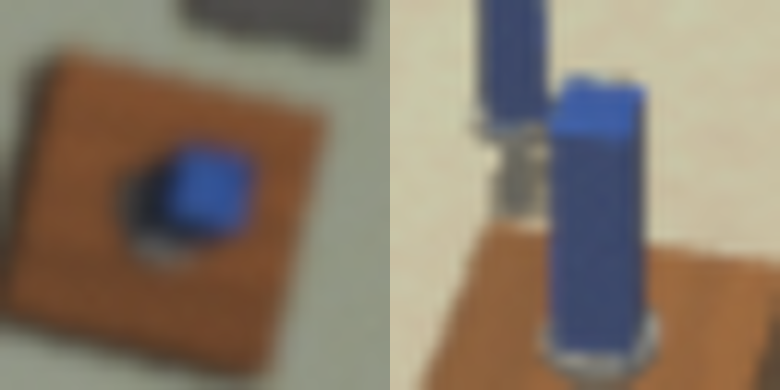

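The averaged crop shows the probe upright in its stand, with the handle's sides parallel to the stand (yaw about -12°). I'll move above it, half open.

```bash
cat > d.py <<'E'
import sys,numpy as np,json
from scipy.spatial.transform import Rotation as Ro
from cell import ctrl
s=ctrl.state(); R=Ro.from_rotvec(s["tcp_rot"])
x,y,z,a=map(float,sys.argv[1:5]); a=np.radians(a)
T=Ro.from_matrix(np.array([[np.cos(a),np.sin(a),0],[np.sin(a),-np.cos(a),0],[0,0,-1]]))
print("shift",(R.inv().apply(np.array([x,y,z])-s["ee_pos"])).round(4),"turn",np.degrees((R.inv()*T).as_rotvec()).round(2),"t",s["time_s"],s["ee_pos"].round(4),"F",s["contact_force"].round(2),"op",round(s["opening"],4))
E
python3 d.py .564 -.2545 .33 -12
```

```text
shift [ 0.3896 -0.0693  0.0747] turn [ 0.    0.   38.69] t 1.85 [ 0.2471 -0.4914  0.4047] F [-0.59 -0.72  0.14] op 0.0852
```

Call:
carry_out([
  [[0.04, -0.007, 0], [0, 0, 4], 55],
  [[0.08, -0.014, 0.005], [0, 0, 8], 55],
  [[0.12, -0.021, 0.01], [0, 0, 12], 55],
  [[0.16, -0.028, 0.02], [0, 0, 16], 55],
  [[0.2, -0.035, 0.03], [0, 0, 20], 55],
  [[0.24, -0.042, 0.045], [0, 0, 24], 55],
  [[0.28, -0.049, 0.055], [0, 0, 28], 55],
  [[0.32, -0.056, 0.065], [0, 0, 32], 55],
  [[0.355, -0.063, 0.07], [0, 0, 36], 55],
  [[0.385, -0.0685, 0.0745], [0, 0, 38.7], 55],
])

```text
time_s: 2.68
ee_pos: [0.5625, -0.2539, 0.3292]
tcp_rot: [-3.122, 0.328, 0.0]
contact_force: [0.8, 0.1, 0.4]
opening: 0.0469
finger_force: 0.0
```

Call:
carry_out([
  [[0.0046, -0.0008, 0], [0, 0, 0], 55],
  [[0.0046, -0.0008, 0], [0, 0, 0], 55],
  [[0.0046, -0.0008, 0], [0, 0, 0], 55],
])

```text
time_s: 2.93
ee_pos: [0.5647, -0.258, 0.33]
tcp_rot: [3.123, -0.328, -0.002]
contact_force: [-0.7, -1.2, 0.3]
opening: 0.0467
finger_force: 0.0
```

```bash
python3 d.py .564 -.2545 .33 -12
python3 - <<'E'
from h import *
o=[]
for n,c in (("top",(300,175,100,90)),("side",(180,130,110,130))):
    im,D=ctrl.get_image(n); np.savez(f"{n}1.npz",im=im,D=D)
    k=im[c[1]:c[1]+c[3],c[0]:c[0]+c[2]]; o.append(cv2.resize(k,(390,int(390*c[3]/c[2])),interpolation=cv2.INTER_CUBIC))
H=max(x.shape[0] for x in o)
cv2.imwrite("pics/p1.png",np.hstack([np.pad(x,((0,H-len(x)),(0,0),(0,0))) for x in o])[:,:,::-1])
E
```

```text
shift [-0.0014 -0.0033 -0.    ] turn [0.07 0.05 0.01] t 2.9333 [ 0.5647 -0.258   0.33  ] F [-0.65 -1.16  0.35] op 0.0467
```

View pics/p1.png

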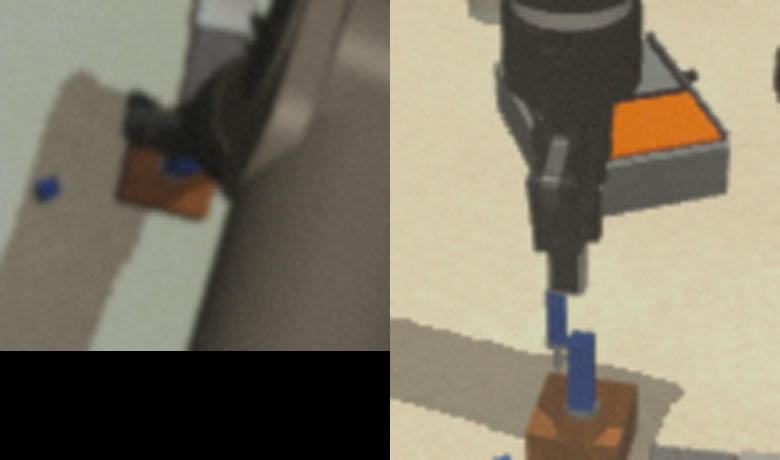

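Run:
```python
from h import *
im=np.load("side1.npz"); D=im["D"]; P=cloud("side",D); g=im["im"].astype(int).max(2)
# front finger region
sub=(slice(190,214),slice(220,245)); q=P[sub].reshape(-1,3); m=(q[:,2]>.15)&(q[:,2]<.21)&(abs(q[:,0]-.56)<.04); q=q[m]
for lo in (.15,.16,.17,.18,.19):
    k=q[(q[:,2]>=lo)&(q[:,2]<lo+.01)]
    if len(k): print(lo,len(k),k.min(0).round(4),k.max(0).round(4),np.median(k,0).round(4))
print(proj("side",[.5585,-.287,.157]))
for n in("top","side"):
  from cell import ctrl
  for r in ctrl.mark_of("probe",n)[:3]:
    uv=np.array(r["point"])*[512,384];print(n,r["score"],onz(n,uv,.012))
```

```text
0.15 7 [ 0.5476 -0.2892  0.1575] [ 0.5737 -0.2368  0.1595] [ 0.5598 -0.2867  0.1584]
0.16 43 [ 0.5456 -0.2964  0.1601] [ 0.5781 -0.235   0.1698] [ 0.5639 -0.2873  0.165 ]
0.17 65 [ 0.5459 -0.2979  0.1701] [ 0.5782 -0.236   0.1797] [ 0.5599 -0.2919  0.1744]
0.18 44 [ 0.5462 -0.2978  0.1802] [ 0.576  -0.2392  0.1897] [ 0.5561 -0.2944  0.1857]
0.19 6 [ 0.5483 -0.2986  0.1901] [ 0.5663 -0.2877  0.1944] [ 0.5592 -0.2948  0.1912]
[[230.36714097 212.90504257]]
top 0.55 [ 0.55324723 -0.15467233  0.012     ]
top 0.48 [ 0.55802362 -0.25549552  0.012     ]
side 0.63 [ 0.54563879 -0.18421159  0.012     ]
side 0.63 [ 0.51911553 -0.33344217  0.012     ]
side 0.49 [ 0.56769781 -0.26349786  0.012     ]
```

Call:
carry_out([
  [[-0.001, -0.0028, 0.02], [0, 0, 0], 50],
  [[-0.0014, -0.0028, 0.045], [0, 0, 0], 45],
  [[-0.0014, -0.0028, 0.07], [0, 0, 0], 45],
  [[-0.0014, -0.0028, 0.09], [0, 0, 0], 45],
  [[-0.0014, -0.0028, 0.101], [0, 0, 0], 45],
  [[-0.0014, -0.0028, 0.101], [0, 0, 0], 45],
])

```text
time_s: 3.63
ee_pos: [0.5622, -0.2548, 0.2265]
tcp_rot: [-3.123, 0.331, 0.009]
contact_force: [-0.2, 0.1, -0.5]
opening: 0.0382
finger_force: 0.0
```

Call:
carry_out([
  [[0, 0, 0], [0, 0, 0], 30],
  [[0, 0, 0], [0, 0, 0], 26],
  [[0, 0, 0], [0, 0, 0], 24],
  [[0, 0, 0], [0, 0, 0], 22],
], grip_force=20)

```text
time_s: 3.97
ee_pos: [0.5648, -0.2547, 0.2309]
tcp_rot: [3.123, -0.329, 0.005]
contact_force: [-0.2, 0.1, 0.2]
opening: 0.0189
finger_force: 0.0
```

```bash
python3 d.py .564 -.255 .229 -12
```

```text
shift [-0.0007  0.0004  0.0019] turn [ 0.04 -0.18 -0.01] t 3.9667 [ 0.5648 -0.2547  0.2309] F [-0.2   0.1   0.23] op 0.0189
```

Call:
carry_out([
  [[0, 0, 0], [0, 0, 0], 19],
  [[0, 0, 0], [0, 0, 0], 17],
  [[0, 0, 0], [0, 0, 0], 12],
  [[0, 0, 0], [0, 0, 0], 5],
  [[0, 0, 0], [0, 0, 0], 5],
], grip_force=60)

```text
time_s: 4.38
ee_pos: [0.5646, -0.2547, 0.2305]
tcp_rot: [3.124, -0.329, 0.003]
contact_force: [-0.8, 0.8, 6.3]
opening: 0.0153
finger_force: 58.4
```

```bash
python3 d.py .564 -.255 .229 -12; python3 -c "
from cell import ctrl; s=ctrl.state(); print(s['wrist_torque'],s['finger_force'])"
```

```text
shift [-0.0006  0.0004  0.0015] turn [ 0.03 -0.13 -0.01] t 4.3833 [ 0.5646 -0.2547  0.2305] F [-0.81  0.76  6.26] op 0.0153
[0.0086982  0.10269185 0.02165573] 58.373472690582275
```

Call:
carry_out([
  [[0, 0, -0.006], [0, 0, 0], 5],
  [[0, 0, -0.015], [0, 0, 0], 5],
  [[0, 0, -0.03], [0, 0, 0], 5],
  [[0, 0, -0.05], [0, 0, 0], 5],
  [[0, 0, -0.075], [0, 0, 0], 5],
  [[0, 0, -0.09], [0, 0, 0], 5],
  [[0, 0, -0.09], [0, 0, 0], 5],
])

```text
time_s: 4.97
ee_pos: [0.5653, -0.2548, 0.3238]
tcp_rot: [3.122, -0.328, 0.012]
contact_force: [0.4, -0.6, -0.2]
opening: 0.0151
finger_force: 58.8
```

```bash
python3 - <<'E'
import numpy as np
c=np.array([.5933,.1219]);a=np.radians(15.6);R=np.array([[np.cos(a),-np.sin(a)],[np.sin(a),np.cos(a)]])
for p in ((-.055,-.08),(-.055,-.015),(-.055,.025)): print(c+R@p)
E
python3 d.py .5615 .030 .32 15.6
```

```text
[0.56183964 0.0300564 ]
[0.54435986 0.09266197]
[0.53360306 0.13118847]
shift [-0.063  -0.2777  0.0029] turn [  0.19  -0.41 -27.6 ] t 4.9667 [ 0.5653 -0.2548  0.3238] F [ 0.45 -0.65 -0.17] op 0.0151
```

Call:
carry_out([
  [[-0.005, -0.025, 0.001], [0, 0, -2], 5],
  [[-0.013, -0.06, 0.001], [0, 0, -6], 5],
  [[-0.021, -0.095, 0.001], [0, 0, -10], 5],
  [[-0.029, -0.13, 0.001], [0, 0, -14], 5],
  [[-0.036, -0.165, 0.001], [0, 0, -18], 5],
  [[-0.044, -0.2, 0.001], [0, 0, -22], 5],
  [[-0.051, -0.235, 0.001], [0, 0, -25], 5],
  [[-0.057, -0.262, 0.001], [0, 0, -27.6], 5],
  [[-0.0605, -0.278, 0.001], [0, 0, -27.6], 5],
  [[-0.0605, -0.278, 0.001], [0, 0, -27.6], 5],
])

```text
time_s: 5.8
ee_pos: [0.5616, 0.0365, 0.3171]
tcp_rot: [-3.106, -0.44, 0.003]
contact_force: [-0.0, 0.3, -0.6]
opening: 0.0151
finger_force: 58.9
```

```bash
python3 d.py .564 .030 .298 15.6
```

```text
shift [0.0005 0.0071 0.019 ] turn [-0.29  0.09  0.54] t 5.8 [0.5616 0.0365 0.3171] F [-0.02  0.31 -0.63] op 0.0151
```

Call:
carry_out([
  [[0, 0, 0.006], [0, 0, 0], 5],
  [[0, 0, 0.014], [0, 0, 0], 5],
  [[0, 0, 0.02], [0, 0, 0], 5],
  [[0, 0, 0.02], [0, 0, 0], 5],
  [[0, 0, 0.02], [0, 0, 0], 5],
])

```text
time_s: 6.22
ee_pos: [0.5625, 0.0285, 0.297]
tcp_rot: [3.113, 0.422, -0.004]
contact_force: [-0.5, -0.2, -1.3]
opening: 0.0149
finger_force: 58.9
```

```bash
python3 d.py .564 .030 .297 15.6
python3 - <<'E'
from h import *
np.set_printoptions(precision=4,suppress=True)
o=[]
for n,c in (("side",(200,110,90,95)),("top",(170,170,90,80))):
    L=[ctrl.get_image(n) for _ in range(4)]; im=np.mean([l[0].astype(float) for l in L],0).clip(0,255).astype(np.uint8); np.savez(f"{n}2.npz",im=im,D=L[-1][1])
    k=im[c[1]:c[1]+c[3],c[0]:c[0]+c[2]]; o.append(cv2.resize(k,(400,int(400*c[3]/c[2])),interpolation=cv2.INTER_CUBIC))
    p=ctrl.state()["ee_pos"]; print(n,"tip expected px",proj(n,[*p[:2],p[2]-.2185]))
H=max(x.shape[0] for x in o)
cv2.imwrite("pics/p2.png",np.hstack([np.pad(x,((0,H-len(x)),(0,0),(0,0))) for x in o])[:,:,::-1])
E
```

```text
shift [ 0.0019 -0.0011 -0.    ] turn [ 0.01  0.14 -0.16] t 6.2167 [0.5625 0.0285 0.297 ] F [-0.5  -0.18 -1.28] op 0.0149
side tip expected px [[230.1328 164.7937]]
top tip expected px [[237.2935 217.8273]]
```

View pics/p2.png

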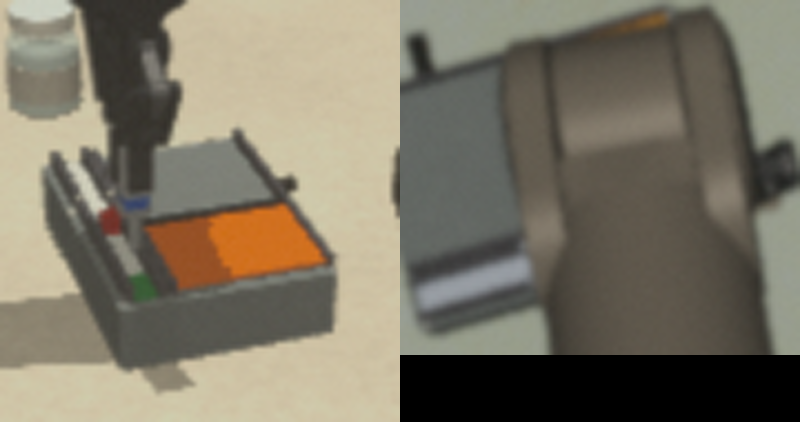

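Run:
```python
from h import *
from scipy.optimize import least_squares
np.set_printoptions(precision=4,suppress=True)
X=np.array([[-.075,-.1,0],[.075,-.1,.05],[.075,-.1,0]]); U=np.array([[227.,192.2],[274.9,169.],[275.2,183.1]])
W=lambda p,X:np.c_[np.c_[p[0]+np.cos(p[2])*X[:,0]-np.sin(p[2])*X[:,1],p[1]+np.sin(p[2])*X[:,0]+np.cos(p[2])*X[:,1]],X[:,2]]
r=least_squares(lambda p:(proj("side",W(p,X))-U).ravel(),[.593,.122,.27]); print(r.x,np.degrees(r.x[2]),r.fun, W(r.x,np.array([[-.055,-.08,.05]])))
print("drop",proj("side",[[.5625,.0285,.05]]))
for n,f in(("side","side0.npz"),("top","top0.npz")):
    im=np.load(f)["im"]; hsv=cv2.cvtColor(cv2.resize(im,None,fx=8,fy=8,interpolation=cv2.INTER_CUBIC),cv2.COLOR_RGB2HSV).astype(int)
    g=(hsv[...,0]>45)&(hsv[...,0]<85)&(hsv[...,1]>80)
    k,l,st,c=cv2.connectedComponentsWithStats(g.astype(np.uint8)); i=1+st[1:,4].argmax(); pts=np.argwhere(l==i)[:,::-1].astype(np.float32)
    q=np.array([onz(n,(p+.5)/8-.5,.05)[:2] for p in pts[::5]])*1000
    print(n,cv2.minAreaRect(q.astype(np.float32)),q.mean(0))
    # white floor strip between pad and lug: perpendicular profile in box frame for brightness
    a=np.radians(15.5); R=np.array([[np.cos(a),-np.sin(a)],[np.sin(a),np.cos(a)]])
    V=im.astype(float)
    xs=np.arange(-.02,.0205,.002); 
    for nm,ys in(("pad",np.linspace(-.01,.01,9)),("floor1",np.linspace(.02,.05,9)),("floor2",np.linspace(.12,.165,9))):
        prof=[]
        for x in xs:
            P3=np.array([[*(np.array([.5635,.0302])+R@[x,y]),.05] for y in ys]); uv=proj(n,P3).astype(np.float32)
            prof.append(cv2.remap(V,uv[None,:,0],uv[None,:,1],cv2.INTER_CUBIC)[0].mean(0))
        prof=np.array(prof); f=prof[:,1]-.5*(prof[:,0]+prof[:,2]) if nm=="pad" else prof.sum(1)/3
        print(nm,f.round(0))
```

```text
[0.5959 0.1261 0.2813] 16.11601816836516 [-0.2253  0.12    0.6559 -0.1279 -0.4363 -0.049 ] [[0.5652 0.034  0.05  ]]
drop [[230.1413 174.03  ]]
side ((567.5912475585938, 27.521541595458984), (15.422277450561523, 29.56673240661621), 3.1998980045318604) [567.1821  26.5941]
pad [ 2.  4.  5.  4.  3.  2.  2.  6. 24. 46. 58. 63. 63. 61. 46. 22.  6.  1.
  1.  0. -0.]
floor1 [ 88. 103. 109.  97.  75.  70.  77.  88. 111. 151. 185. 195. 197. 190.
 155. 105.  77.  76.  82.  85.  86.]
floor2 [101. 113. 113.  94.  75.  72.  82.  95. 121. 157. 183. 193. 194. 182.
 145. 101.  78.  79.  88.  91.  90.]
top ((565.3294677734375, 31.399658203125), (15.966910362243652, 28.185073852539062), 15.447378158569336) [565.262   31.4993]
pad [ 5.  3.  4.  3.  1.  3. 11. 27. 42. 53. 56. 57. 56. 52. 41. 25. 10.  3.
  0. -0. -0.]
floor1 [ 75.  73.  78.  77.  72.  72.  86. 110. 132. 145. 151. 151. 148. 140.
 122.  98.  77.  65.  62.  63.  67.]
floor2 [ 76.  73.  76.  75.  69.  69.  83. 108. 132. 144. 150. 151. 149. 141.
 122.  97.  76.  64.  60.  60.  64.]
```

The side picture shows the probe tip at about (135,248), just in front of and above the green pad at (145,288). The tip sits where it should relative to the tool pose. I'll shift onto the centre line and lower the tip.

Call:
carry_out([
  [[0.0027, -0.0009, 0], [0, 0, 0], 5],
  [[0.0027, -0.0009, 0.002], [0, 0, 0], 5],
  [[0.0027, -0.0009, 0.007], [0, 0, 0], 5],
  [[0.0027, -0.0009, 0.012], [0, 0, 0], 5],
  [[0.0027, -0.0009, 0.017], [0, 0, 0], 5],
  [[0.0027, -0.0009, 0.021], [0, 0, 0], 5],
  [[0.0027, -0.0009, 0.021], [0, 0, 0], 5],
])

```text
time_s: 7.2
ee_pos: [0.5645, 0.0315, 0.2757]
tcp_rot: [-3.112, -0.426, 0.005]
contact_force: [-0.5, 0.5, -0.5]
opening: 0.0155
finger_force: 58.9
```

```bash
python3 d.py .5648 .030 .2685 15.5
```

```text
shift [-0.0001  0.0016  0.0071] turn [-0.03  0.17  0.09] t 7.2 [0.5645 0.0315 0.2757] F [-0.51  0.47 -0.53] op 0.0155
```

Call:
carry_out([
  [[0, 0, 0.0015], [0, 0, 0], 5],
  [[0, 0, 0.003], [0, 0, 0], 5],
  [[0, 0, 0.004], [0, 0, 0], 5],
  [[0, 0, 0.005], [0, 0, 0], 5],
  [[0, 0, 0.006], [0, 0, 0], 5],
  [[0, 0, 0.0065], [0, 0, 0], 5],
  [[0, 0, 0.007], [0, 0, 0], 5],
  [[0, 0, 0.007], [0, 0, 0], 5],
])

```text
time_s: 7.87
ee_pos: [0.5651, 0.0317, 0.2701]
tcp_rot: [-3.113, -0.426, 0.0]
contact_force: [-0.7, 0.0, -0.4]
opening: 0.0155
finger_force: 58.9
```

```bash
python3 d.py .5648 .030 .2685 15.5
```

```text
shift [-0.0008  0.0015  0.0016] turn [-0.    0.    0.09] t 7.8667 [0.5651 0.0317 0.2701] F [-0.73  0.03 -0.44] op 0.0155
```

Call:
carry_out([
  [[0, 0, 0.0005], [0, 0, 0], 5],
  [[0, 0, 0.001], [0, 0, 0], 5],
  [[0, 0, 0.001], [0, 0, 0], 5],
  [[0, 0, 0.0015], [0, 0, 0], 5],
  [[0, 0, 0.0015], [0, 0, 0], 5],
])

```text
time_s: 8.28
ee_pos: [0.5651, 0.0317, 0.2686]
tcp_rot: [3.113, 0.426, -0.0]
contact_force: [0.6, 0.2, -1.1]
opening: 0.0153
finger_force: 58.9
```

```bash
python3 d.py .5648 .030 .2685 15.5
```

```text
shift [-0.0008  0.0015  0.0001] turn [0.   0.01 0.09] t 8.2833 [0.5651 0.0317 0.2686] F [ 0.57  0.21 -1.13] op 0.0153
```

Call:
carry_out([
  [[0, 0, 0.0005], [0, 0, 0], 5],
  [[0, 0, 0.001], [0, 0, 0], 5],
  [[0, 0, 0.001], [0, 0, 0], 5],
  [[0, 0, 0.001], [0, 0, 0], 5],
])

```text
time_s: 8.62
ee_pos: [0.5652, 0.0317, 0.2684]
tcp_rot: [3.112, 0.426, 0.001]
contact_force: [-2.6, -0.1, 5.3]
opening: 0.015
finger_force: 59.5
```

```bash
python3 d.py .5648 .030 .2685 15.5
```

```text
shift [-0.0009  0.0015 -0.0001] turn [ 0.01 -0.03  0.09] t 8.6167 [0.5652 0.0317 0.2684] F [-2.64 -0.12  5.34] op 0.015
```

Floor contact is confirmed, with the tip in the channel on the pad. I'll ease off the pressure and slide along.

Call:
carry_out([
  [[-0.0004, -0.001, -0.0005], [0, 0, 0], 5],
  [[-0.0008, -0.003, -0.0007], [0, 0, 0], 5],
  [[-0.0008, -0.0055, -0.0007], [0, 0, 0], 5],
  [[-0.0008, -0.008, -0.0007], [0, 0, 0], 5],
  [[-0.0008, -0.0105, -0.0007], [0, 0, 0], 5],
  [[-0.0008, -0.013, -0.0007], [0, 0, 0], 5],
  [[-0.0008, -0.0155, -0.0007], [0, 0, 0], 5],
  [[-0.0008, -0.018, -0.0007], [0, 0, 0], 5],
  [[-0.0008, -0.0205, -0.0007], [0, 0, 0], 5],
  [[-0.0008, -0.023, -0.0007], [0, 0, 0], 5],
])

```text
time_s: 9.45
ee_pos: [0.5582, 0.0538, 0.2684]
tcp_rot: [3.112, 0.426, 0.0]
contact_force: [1.3, -2.2, 1.1]
opening: 0.0152
finger_force: 59.3
```

```bash
cat > b.py <<'E'
import numpy as np
from cell import ctrl
s=ctrl.state(); p=s["ee_pos"]; a=np.radians(15.5); c,q=np.cos(a),np.sin(a)
R=np.array([[c,q],[-q,c]]); F=s["contact_force"]
print("box-frame TCP x,y mm",(R@(p[:2]-[.5648,.0301])*1000+[-55,-80]).round(2),"z",p[2].round(4),"F box",(R@F[:2]).round(2),F[2].round(2),"t",s["time_s"],"tq",s["wrist_torque"].round(2),"op",s["opening"].round(4),"rot",s["tcp_rot"].round(3))
E
python3 b.py
```

```text
Traceback (most recent call last):
  File "b.py", line 5, in <module>
    print("box-frame TCP x,y mm",(R@(p[:2]-[.5648,.0301])*1000+[-55,-80]).round(2),"z",p[2].round(4),"F box",(R@F[:2]).round(2),F[2].round(2),"t",s["time_s"],"tq",s["wrist_torque"].round(2),"op",s["opening"].round(4),"rot",s["tcp_rot"].round(3))
                                                                                                                                                                                                   ^^^^^^^^^^^^^^^^^^
AttributeError: 'float' object has no attribute 'round'
```

```bash
sed -i 's/s\["opening"\].round(4)/round(s["opening"],4)/' b.py; python3 b.py
```

```text
box-frame TCP x,y mm [-55.05 -55.4 ] z 0.2684 F box [ 0.62 -2.44] 1.1 t 9.45 tq [-0.47 -0.11 -0.05] op 0.0152 rot [3.112 0.426 0.   ]
```

Call:
carry_out([
  [[0, -0.0025, 0], [0, 0, 0], 5],
  [[0, -0.005, 0], [0, 0, 0], 5],
  [[0, -0.0075, 0], [0, 0, 0], 5],
  [[0, -0.01, 0], [0, 0, 0], 5],
  [[0, -0.0125, 0], [0, 0, 0], 5],
  [[0, -0.015, 0], [0, 0, 0], 5],
  [[0, -0.0175, 0], [0, 0, 0], 5],
  [[0, -0.02, 0], [0, 0, 0], 5],
])

```text
time_s: 10.12
ee_pos: [0.5528, 0.0731, 0.2685]
tcp_rot: [3.112, 0.426, 0.0]
contact_force: [-0.2, -2.6, 3.0]
opening: 0.0154
finger_force: 59.3
```

```bash
python3 b.py
```

```text
box-frame TCP x,y mm [-55.08 -35.4 ] z 0.2685 F box [-0.86 -2.41] 3.03 t 10.1167 tq [-0.56 -0.2  -0.04] op 0.0154 rot [3.112 0.426 0.   ]
```

Call:
carry_out([
  [[0, -0.001, -0.0005], [0, 0, 0], 5],
  [[0, -0.003, -0.0009], [0, 0, 0], 5],
  [[0, -0.0055, -0.0009], [0, 0, 0], 5],
  [[0, -0.008, -0.0009], [0, 0, 0], 5],
  [[0, -0.01, -0.0009], [0, 0, 0], 5],
  [[0, -0.01, -0.0009], [0, 0, 0], 5],
])

```text
time_s: 10.62
ee_pos: [0.5497, 0.0835, 0.269]
tcp_rot: [-3.111, -0.428, 0.001]
contact_force: [0.3, -0.0, -0.4]
opening: 0.0154
finger_force: 58.9
```

```bash
python3 b.py
```

```text
box-frame TCP x,y mm [-55.23 -24.51] z 0.269 F box [ 0.27 -0.08] -0.38 t 10.6167 tq [ 0.05 -0.02 -0.  ] op 0.0154 rot [-3.111e+00 -4.280e-01  1.000e-03]
```

Call:
carry_out([
  [[0, -0.0015, 0], [0, 0, 0], 5],
  [[0, -0.003, 0], [0, 0, 0], 5],
  [[0, -0.0045, 0], [0, 0, 0], 5],
  [[0, -0.005, 0], [0, 0, 0], 5],
  [[0, -0.005, 0], [0, 0, 0], 5],
])

```text
time_s: 11.03
ee_pos: [0.5488, 0.0872, 0.2693]
tcp_rot: [3.112, 0.426, 0.0]
contact_force: [0.6, -0.5, -0.3]
opening: 0.0153
finger_force: 58.9
```

```bash
python3 b.py
```

```text
box-frame TCP x,y mm [-55.13 -20.72] z 0.2693 F box [ 0.4  -0.68] -0.33 t 11.0333 tq [-0.13 -0.04 -0.01] op 0.0153 rot [3.112 0.426 0.   ]
```

Call:
carry_out([
  [[0, -0.0007, 0], [0, 0, 0], 5],
  [[0, -0.0014, 0], [0, 0, 0], 5],
  [[0, -0.0015, 0], [0, 0, 0], 5],
  [[0, -0.0015, 0], [0, 0, 0], 5],
])

```text
time_s: 11.37
ee_pos: [0.5486, 0.0878, 0.2693]
tcp_rot: [3.111, 0.425, 0.0]
contact_force: [0.9, -1.9, -1.1]
opening: 0.0152
finger_force: 58.8
```

```bash
python3 b.py
```

```text
box-frame TCP x,y mm [-55.16 -20.06] z 0.2693 F box [ 0.39 -2.08] -1.08 t 11.3667 tq [-0.74 -0.23 -0.05] op 0.0152 rot [3.111 0.425 0.   ]
```

Call:
carry_out([
  [[0, -0.0007, 0], [0, 0, 0], 5],
  [[0, -0.0014, 0], [0, 0, 0], 5],
  [[0, -0.0015, 0], [0, 0, 0], 5],
  [[0, -0.0015, 0], [0, 0, 0], 5],
])

```text
time_s: 11.7
ee_pos: [0.548, 0.0902, 0.2693]
tcp_rot: [3.112, 0.426, -0.0]
contact_force: [0.7, -3.2, -0.1]
opening: 0.0151
finger_force: 58.8
```

```bash
python3 b.py
```

```text
box-frame TCP x,y mm [-55.14 -17.63] z 0.2693 F box [-0.15 -3.3 ] -0.05 t 11.7 tq [-0.73 -0.25 -0.07] op 0.0151 rot [ 3.112  0.426 -0.   ]
```

Lug contact is at about TCP y = -20 mm, so half travel is near +20 mm. I'll push on.

Call:
carry_out([
  [[0, -0.0015, 0], [0, 0, 0], 5],
  [[0, -0.0035, 0], [0, 0, 0], 5],
  [[0, -0.0055, 0], [0, 0, 0], 5],
  [[0, -0.0075, 0], [0, 0, 0], 5],
  [[0, -0.0095, 0], [0, 0, 0], 5],
  [[0, -0.0115, 0], [0, 0, 0], 5],
  [[0, -0.0135, 0], [0, 0, 0], 5],
  [[0, -0.0155, 0], [0, 0, 0], 5],
  [[0, -0.0175, 0], [0, 0, 0], 5],
  [[0, -0.019, 0], [0, 0, 0], 5],
])

```text
time_s: 12.53
ee_pos: [0.5429, 0.1086, 0.2693]
tcp_rot: [3.112, 0.426, 0.0]
contact_force: [1.3, -4.0, -1.9]
opening: 0.0156
finger_force: 58.8
```

```bash
python3 b.py
```

```text
box-frame TCP x,y mm [-55.18   1.46] z 0.2693 F box [ 0.22 -4.21] -1.86 t 12.5333 tq [-1.14 -0.35 -0.04] op 0.0156 rot [3.112 0.426 0.   ]
```

Call:
carry_out([
  [[0, -0.002, 0], [0, 0, 0], 5],
  [[0, -0.004, 0], [0, 0, 0], 5],
  [[0, -0.006, 0], [0, 0, 0], 5],
  [[0, -0.008, 0], [0, 0, 0], 5],
  [[0, -0.01, 0], [0, 0, 0], 5],
  [[0, -0.012, 0], [0, 0, 0], 5],
  [[0, -0.014, 0], [0, 0, 0], 5],
  [[0, -0.015, 0], [0, 0, 0], 5],
  [[0, -0.015, 0], [0, 0, 0], 5],
  [[0, -0.015, 0], [0, 0, 0], 5],
])

```text
time_s: 13.37
ee_pos: [0.5389, 0.1229, 0.2693]
tcp_rot: [3.112, 0.426, 0.0]
contact_force: [1.5, -4.4, -1.1]
opening: 0.0154
finger_force: 58.8
```

```bash
python3 b.py
python3 - <<'E'
from h import *
L=[ctrl.get_image("side")[0].astype(float) for _ in range(4)]; im=np.mean(L,0).clip(0,255).astype(np.uint8); np.save("side3.npy",im)
cv2.imwrite("pics/p3.png",cv2.resize(im[135:190,200:280],(800,550),interpolation=cv2.INTER_CUBIC)[:,:,::-1])
for T in("half_mark","lug_face"): print(T,[(round(r["score"],2),(np.array(r["point"])*[512,384]).round(2),onz("side",np.array(r["point"])*[512,384],.05).round(4)) for r in ctrl.mark_of(T,"side")[:2]])
E
python3 b.py
```

```text
box-frame TCP x,y mm [-55.18  16.4 ] z 0.2693 F box [ 0.26 -4.69] -1.09 t 13.3667 tq [-1.17 -0.45 -0.06] op 0.0154 rot [3.112 0.426 0.   ]
half_mark [(0.74, array([222.21, 155.6 ]), array([0.5403, 0.1347, 0.05  ]))]
lug_face [(0.84, array([220.52, 153.79]), array([0.5351, 0.1461, 0.05  ]))]
box-frame TCP x,y mm [-55.18  16.33] z 0.2693 F box [-0.97 -4.35] -0.38 t 13.6667 tq [-1.16 -0.44 -0.03] op 0.0153 rot [3.112 0.426 0.   ]
```

View pics/p3.png

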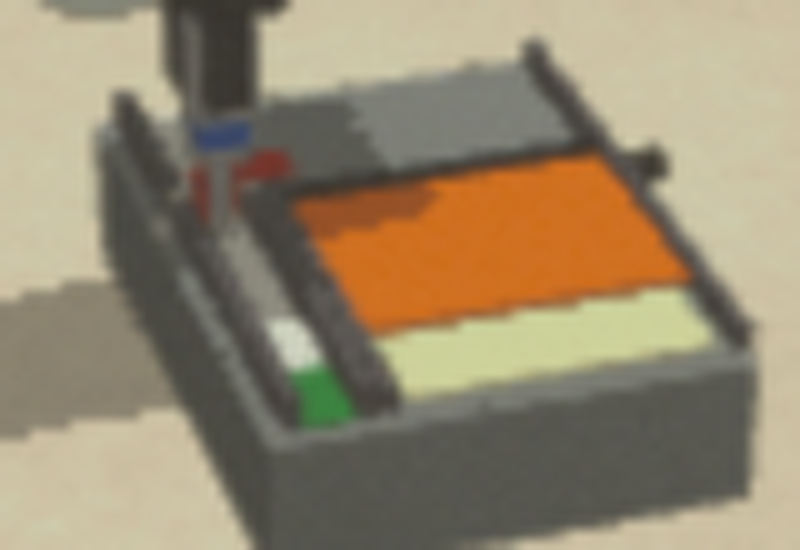

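The picture shows the shutter partly open, with the orange edge running from (375,330) to (690,280) and the probe against the lug at (215,200). I'll measure the shutter travel from its orange edges.

```bash
cat > tr.py <<'E'
from h import *
a=np.radians(15.6); c,s=np.cos(a),np.sin(a); R=np.array([[c,-s],[s,c]]); C=np.array([.5648,.0301])-R@[-.055,-.08]
def edges(im):
    f=im[...,0].astype(float)-im[...,2]; ys=np.arange(-.12,.12,.0005); out=[]
    for x in np.arange(0,.056,.005):
        P=np.c_[(C+(R@np.vstack([np.full_like(ys,x),ys])).T),np.full_like(ys,.0575)]; uv=proj("side",P).astype(np.float32)
        v=cv2.remap(im.astype(np.float32),uv[None,:,0],uv[None,:,1],cv2.INTER_LINEAR)[0]
        g=np.clip((v[:,0]-v[:,1])/(v.sum(1)+1),0,None); lev=.12; on=np.where(g>lev)[0]; 
        # longest run
        r=max(np.split(on,np.where(np.diff(on)>1)[0]+1),key=len); out.append((ys[r[0]]*1000,ys[r[-1]]*1000))
    return np.array(out)
if __name__=="__main__":
    import sys
    e0=edges(np.load("side0.npz")["im"]); e1=edges(np.load(sys.argv[1]))
    print(np.c_[e0,e1,e1-e0].round(1)); print(np.median(e1-e0,0))
E
python3 tr.py side3.npy
```

```text
[[-104.5  -20.   -66.5   15.5   38.    35.5]
 [-104.5  -20.   -67.    15.5   37.5   35.5]
 [-104.   -20.   -66.5   16.    37.5   36. ]
 [-104.5  -20.   -66.    16.5   38.5   36.5]
 [-104.5  -19.5  -67.    16.5   37.5   36. ]
 [-104.5  -19.5  -67.5   17.    37.    36.5]
 [-105.5  -20.   -67.    16.5   38.5   36.5]
 [-104.5  -20.   -66.5   17.    38.    37. ]
 [-104.5  -20.5  -67.    17.    37.5   37.5]
 [-104.5  -20.   -67.5   16.5   37.    36.5]
 [-105.   -19.5  -66.5   17.    38.5   36.5]
 [-104.5  -20.5  -67.    16.5   37.5   37. ]]
[37.5 36.5]
```

Call:
carry_out([
  [[0, -0.001, 0], [0, 0, 0], 5],
  [[0, -0.002, 0], [0, 0, 0], 5],
  [[0, -0.003, 0], [0, 0, 0], 5],
  [[0, -0.0032, 0], [0, 0, 0], 5],
  [[0, -0.0032, 0], [0, 0, 0], 5],
  [[0, -0.0032, 0], [0, 0, 0], 5],
])

```text
time_s: 14.17
ee_pos: [0.5381, 0.1257, 0.2693]
tcp_rot: [3.112, 0.426, 0.0]
contact_force: [2.6, -4.9, -0.8]
opening: 0.0152
finger_force: 58.8
```

```bash
python3 - <<'E'
from h import *
im=np.mean([ctrl.get_image("side")[0].astype(float) for _ in range(6)],0); np.save("side4.npy",im.clip(0,255).astype(np.uint8))
cv2.imwrite("pics/p4.png",cv2.resize(im.clip(0,255).astype(np.uint8)[130:170,200:250],(750,600),interpolation=cv2.INTER_CUBIC)[:,:,::-1])
E
python3 b.py; python3 tr.py side4.npy | tail -1
```

```text
box-frame TCP x,y mm [-55.21  19.23] z 0.2693 F box [ 0.66 -6.66] -1.64 t 14.4667 tq [-1.33 -0.45 -0.01] op 0.015 rot [3.112 0.425 0.   ]
[40.5 39.5]
```

View pics/p4.png

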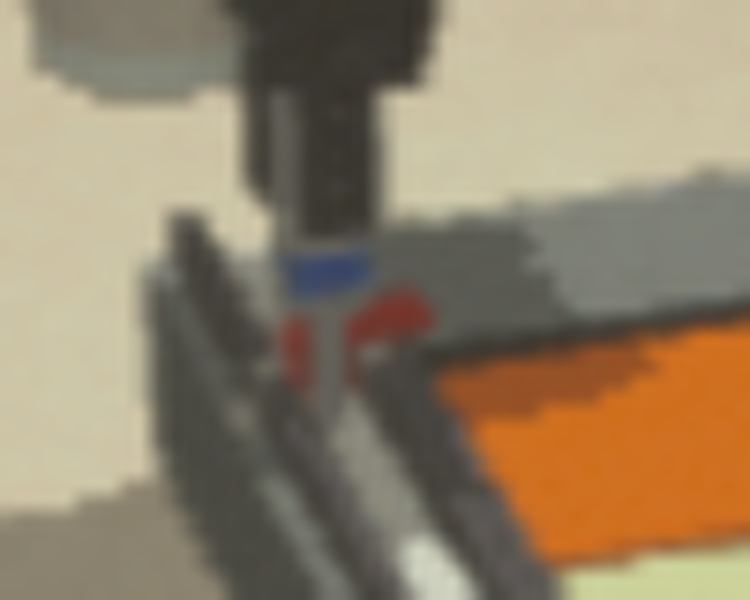

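The shutter travel measures 40 ± 0.5 mm. The white marks on the rails at about (262,370) and (375,355) are level with the lug's pushed face, and the probe is firmly held in the channel.

```bash
python3 -c "
from cell import ctrl; print(ctrl.finish_job())"
```

```text
the job is handed in; nothing more can be done
None
```

I've handed the job in: the gripped probe is in the channel and holds the lug at the white mark, with the shutter about 40 mm (half) open by camera measurement and nothing else deliberately touched; the interface returned no verdict.

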